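# Report an uncapped bottle and its stray cap at the cold-store bench

### The job

For the stock log, point at the bottle that has lost its screw cap, then at the solid black cap lying on the bench: each time come down from above, hold the fingertips still over its middle, about 3 cm above it, for two seconds, and go up again before moving on. Then press the large round button of the logger fully down, and let it go. Touch no bottle and no cap, do not point at any of the capped bottles, leave the logger's small button alone, and leave everything else on the bench where it is.

Things in the scene. Friction and masses are not known exactly. Their poses are not given: they have to be found in the camera images.
- open_mouth (a point): centre of the open mouth of the uncapped bottle, 85 mm above the bottle's foot (about 90 mm above the bench); the mouth is 32 mm across outside, 26 mm inside. Its z axis points up
- open_bottle: the uncapped bottle: white plastic, 56 mm diameter body, narrowing to an open neck 32 mm across, 85 mm tall, hollow; loose, standing in one of the tray's four places. Origin: centre of its underside
- cap_top (a point): centre of the top of the stray cap, 21 mm above the bench
- stray_cap: the stray screw cap: a solid-topped black plastic disc, 40 mm diameter, 21 mm tall, lying flat and loose on the bench away from the tray. Origin: centre of its underside
- confirm (a joint): travel of the logger's large round button: 0 m up, 0.006 m fully down; a spring pushes it back, about 5 N when fully down
- confirm_top (a point): centre of the top of the logger's large round button (32 mm diameter, grey, pressed straight down), about 67 mm above the bench, in a black collar 48 mm across whose rim is 10 mm lower
- page (a joint): travel of the logger's small round button: 0 m up, 0.005 m fully down; to be left alone
- page_top (a point): centre of the top of the logger's small round button (16 mm diameter), about 66 mm above the bench, 75 mm along the logger from the large one
- logger: the stock logger: light grey box fixed on the bench, 120 mm (x) by 150 mm (y), 45 mm high, with a low grey display 50 mm high along its +x edge (top 93 mm above the bench). Two grey buttons on top: the large one at (-15, +30) mm, the small one at (-15, -45) mm. Origin: centre of its underside
- tray: grey open tray, 220 x 220 mm, rim 22 mm high, floor 5 mm thick, fixed on the bench; four bottles stand in it in a square, about 100 mm apart. Origin: centre of its underside
- collar: a black ring with an open hole, 58 mm diameter, hole 34 mm, 16 mm tall, loose on the bench; a bystander, not a cap. Origin: centre of its underside
- carton: cardboard box, 70 x 110 x 60 mm, loose bystander at the back of the bench
- media: amber glass bottle with a black cap, 64 mm diameter, 150 mm tall, loose bystander at the back of the bench
- marker: blue marker pen, 12 mm thick, 120 mm long, lying loose near the robot; a bystander. Origin: centre of its underside
- tipbox: white and grey pipette-tip box, 85 x 120 x 66 mm, loose bystander at the back of the bench
- bottle_a: white plastic bottle, 56 mm diameter, with a black screw cap (40 mm diameter) on it, 91 mm tall overall; loose, standing upright in the tray; must not be touched. Origin: centre of its underside
- bottle_a_top (a point): centre of the top of bottle_a's cap, 91 mm above its foot
- bottle_b: white plastic bottle, 56 mm diameter, with a black screw cap (40 mm diameter) on it, 91 mm tall overall; loose, standing upright in the tray; must not be touched. Origin: centre of its underside
- bottle_b_top (a point): centre of the top of bottle_b's cap, 91 mm above its foot
- bottle_c: white plastic bottle, 56 mm diameter, with a black screw cap (40 mm diameter) on it, 91 mm tall overall; loose, standing upright in the tray; must not be touched. Origin: centre of its underside
- bottle_c_top (a point): centre of the top of bottle_c's cap, 91 mm above its foot

How it is judged (in metres and radians):
On the way, in this order (a step that is already met when the one before it is completed fails the run):
1. the grasp point (19 mm behind the fingertips) is held over the open bottle's mouth: within 20 mm sideways and 20 to 80 mm above it, for 1.5 s (horizontal distance between the grasp point and open_mouth below 0.02 m and z of the grasp point in the frame of open_mouth between 0.02 and 0.08 m), for 1.5 s.
2. the grasp point is held in the same way over the top of the stray cap, for 1.5 s (horizontal distance between the grasp point and cap_top below 0.02 m and z of the grasp point in the frame of cap_top between 0.02 and 0.08 m), for 1.5 s.
3. the large button is pressed down by at least 4.5 mm, by the fingers (value of joint confirm above 0.0045 m and contact force between the fingers and logger above 0.5 N), for 0.05 s.
At the end, for the whole second after the job is handed in: Both buttons are up again (within 1.5 mm); the four bottles and the stray cap stand upright where they were (within 10 mm) and at rest; the other loose things are within 20 mm of where they were (value of joint each of confirm, page below 0.0015 m and distance of each of bottle_a, bottle_b, bottle_c, open_bottle, stray_cap from where it was at the start of the episode below 0.01 m and distance of each of collar, carton, media, marker, tipbox from where it was at the start of the episode below 0.02 m and angle between each of bottle_a, bottle_b, bottle_c, open_bottle, stray_cap, media's own z axis and vertical below 0.1 rad and linear speed of each of open_bottle, stray_cap below 0.02 m/s); the robot touches nothing.
It fails at once if the robot touches a bottle or the stray cap (over 0.5 N) (contact force between any of the fingers, the arm and bottle_a above 0.5 N or contact force between any of the fingers, the arm and bottle_b above 0.5 N or contact force between any of the fingers, the arm and bottle_c above 0.5 N or contact force between any of the fingers, the arm and open_bottle above 0.5 N or contact force between any of the fingers, the arm and stray_cap above 0.5 N or contact force between any of the fingers, the arm and media above 0.5 N).
It fails at once if a bottle or the stray cap is lifted or pushed (moved over 15 mm) (distance of any of bottle_a, bottle_b, bottle_c, open_bottle, stray_cap from where it was at the start of the episode above 0.015 m).
It fails at once if the robot points at a capped bottle: grasp point within 15 mm sideways and less than 50 mm above its cap ((horizontal distance between the grasp point and bottle_a_top below 0.015 m and z of the grasp point in the frame of bottle_a_top below 0.05 m) or (horizontal distance between the grasp point and bottle_b_top below 0.015 m and z of the grasp point in the frame of bottle_b_top below 0.05 m) or (horizontal distance between the grasp point and bottle_c_top below 0.015 m and z of the grasp point in the frame of bottle_c_top below 0.05 m)).
It fails at once if the small button is pressed (over 2.5 mm) (value of joint page above 0.0025 m).
It fails at once if another loose thing is moved by more than 30 mm (distance of any of collar, carton, media, marker, tipbox from where it was at the start of the episode above 0.03 m).
It also fails if it takes over 51 s, if anything falls off the work surface, if the arm or the gripper's body presses on something with over 40 N, if the wrist force passes 120 N, or if a joint passes its speed limit or range.

### The arm

A 6-joint arm with a two-finger parallel gripper is mounted at the origin on the work surface. World frame = base frame: x ahead of the robot, y to its left, z up, the work surface at z = 0. Lengths are in m, angles in degrees, forces in N, time in s.
With the tool pointing down it reaches from about 0.3 to 0.75 m from the base axis. Payload 8.5 kg.
Tool frame: the origin (TCP) lies at the very end of the fingers, on their centre line; the grasp point (between the pads) lies 19 mm behind it; z points along the fingers, y is the line along which they close (so a half turn about z gives the same grasp; the last joint's range is limited). The gripper opens to 85 mm and grips with 20 to 120 N. Pads are 22 mm wide; open, the fingers measure 114 mm over their backs; the gripper's body (76 mm by 85 mm) begins 54 mm behind the grasp point. The pads swing forward as they close: fully open they stand 13 mm farther back than shut.
Start: joints at [-88.367, 21.807, 74.336, -0, 83.858, -12.336], TCP at [0.133, -0.534, 0.231] pointing down, gripper open.
Joint ranges: [-178.18, 178.18], [-50.72, 133.34], [12.68, 142.11], [-81.47, 261.47], [9.98, 163.14], [-165.26, 165.26]. Speed limits (degrees/s): [136.94, 136.94, 180, 180, 180, 180].

### API

Orientations are given as a 3x3 rotation matrix whose columns are the frame's x, y, z axes.
In Python, from rig import env, imaging gives the robot as it stands. The module is installed in compiled form; this text tells all that it offers.
- The arm moves only by the tool arm_command, never from a script. Its arguments are lists of equal length, an entry for each row: "turn": the turn, a rotation vector about the tool's x, y, z in units of 5 degrees (1.0 is 5 degrees), a list of three; "xyz": the shift along the tool's x, y, z in units of 50 mm (1.0 is 50 mm), a list of three; "claw": the finger opening in mm, from 0 to 85.4. A call has 1 to 12 rows; each row shifts and turns the commanded pose from where the row before left it, along the tool's axes as they then stand; what a row does not reach is not made up. A row lasts 1/10 s, in which the tool goes at most 50 mm and 8.59 degrees, less where a joint would pass 70% of its speed; a pose out of reach is approached as far as the arm can. A call is refused whole if a number of a shift passes 1 or a number of a turn 1, either way. A call with a gripper value outside its range is refused whole. The fingers move at their own pace and stop on an object; "squeeze" is the grip in N (left out, the last holds). Time passes only in rows, so rows that do not move let the fingers close. It gives the time, the measured TCP pose, the force, the opening and the grip force at its end, in the units of the state.
- env.observe(): the state, without advancing time (a new reading comes with each control period).
- imaging.get_image(name): name is "scene" or "top" or "wrist"; returns (picture, depth): 420x560x3 uint8, blue, green, red; 420x560 float32, m along the optical axis (not along the pixel's ray), 0 where there is no reading.
- imaging.camera_info(name): a dict with "camera_matrix" (3x3 intrinsics, pixels), "rvec" (rotation vector, rad) and "tvec" (3), from world to camera coordinates, as OpenCV has them. Camera axes: x right, y down, z forward; pixel columns grow to the right and rows downward; lengths in m; the calibration is good to about 2 mm. A picture is of the moment at which its call begins: read the wrist's pose just before it. camera_info takes no time and is no camera call; for the wrist camera it gives the pose at the moment of the call.
- env.close_job(): hands the job in; it is judged then, once.
The state is a dict: "time_s": time; "q": joint angles; "qvel": joint speeds; "joint_efforts": joint torques, N m; "position": TCP position; "tool_rot": TCP orientation; "ft_force": force on the tool from outside, world axes, zero at the start; "wrist_torque": the same for the moment, N m; "grip_width": finger opening in m; "gripper_force": force on a finger pad.
Only numpy, scipy, OpenCV 4.12 (cv2) and the standard library are available. Lean on these libraries where they do the work, as an engineer would, in place of code of your own. Each camera call takes 0.05 s, during which the arm holds its last target. There are 200 camera calls.

## Working session

There is one attempt and no reset: what is moved stays moved. The work goes in short steps, Python scripts to look and compute and a tool call to move; the robot and the scene stay as the last step left them, time stands still between calls to the robot, and variables do not carry over. Pictures are saved under pics/ and viewed, at most 10 in all, crops included, and the job is handed in when it is done.

Besides the shell and the picture viewer there is one more tool, called in YAML: its name, and indented under it one key for each argument. arm_command: Moves the arm, as the interface text tells. Its arguments: {"type":"object","properties":{"turn":{"type":"array"},"xyz":{"type":"array"},"claw":{"type":"array"},"squeeze":{"type":"number"}},"required":["turn","xyz","claw"]}

```bash
mkdir -p pics
cat > h.py <<'E'
import numpy as np, cv2
from rig import env, imaging
def cam(n):
    c=imaging.camera_info(n); K=np.array(c["camera_matrix"]); R=cv2.Rodrigues(np.array(c["rvec"],float))[0]; t=np.array(c["tvec"],float).ravel(); return K,R,t
def ray(c,u,v,z):
    K,R,t=c; d=R.T@np.linalg.solve(K,[u,v,1.]); o=-R.T@t; return o+d*(z-o[2])/d[2]
def cloud(c,dep):
    K,R,t=c; v,u=np.mgrid[:dep.shape[0],:dep.shape[1]]
    p=np.stack([(u-K[0,2])/K[0,0]*dep,(v-K[1,2])/K[1,1]*dep,dep],-1)
    return (p-t)@R
E
python3 - <<'E'
from h import *
s=env.observe(); print(s["time_s"],s["position"],np.round(s["tool_rot"],3).tolist())
for n in("top","scene"):
    im,d=imaging.get_image(n); cv2.imwrite(f"pics/{n}.png",im); np.savez(f"{n}.npz",im=im,d=d); c=cam(n); print(n,-c[1].T@c[2])
E
```

```text
0.0 [ 0.13273891 -0.53343169  0.23071593] [[0.97, 0.241, -0.0], [0.241, -0.97, 0.001], [0.0, -0.001, -1.0]]
top [ 0.4028207  -0.04056204  0.89202901]
scene [1.14654413 0.15919018 1.01627936]
```

View pics/top.png

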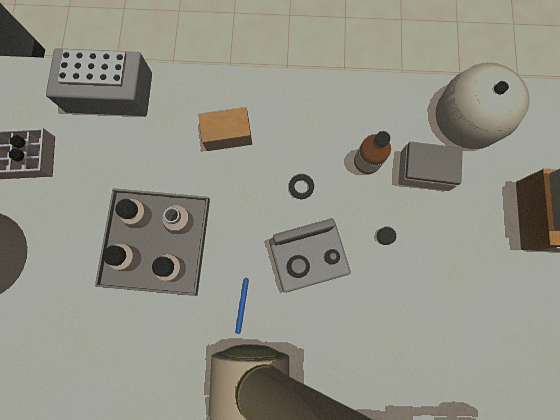

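View pics/scene.png

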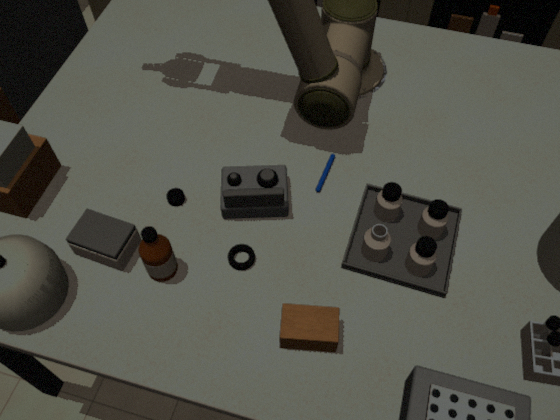

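The top view shows the open bottle's mouth at about (172,215), the stray cap at (386,235), the large button at (297,266) and the small one at (332,257). The ring at (301,186) is the collar. The scene view agrees: mouth (379,232), cap (176,197), large button (267,177).

Run:
```python
from h import *
for n,L in(("top",dict(mouth=(172,215,.09),cap=(386,235,.021),big=(297,266,.067),small=(332,257,.066),A=(127,209,.096),B=(116,256,.096),C=(163,266,.096))),("scene",dict(mouth=(379,232,.09),cap=(176,195,.021),big=(267,176,.067),small=(234,178,.066)))):
    z=np.load(n+".npz"); c=cam(n); P=cloud(c,z["d"]); g=z["im"].max(2)
    for k,(u,v,h) in L.items():
        m=np.zeros(g.shape,np.uint8); cv2.circle(m,(u,v),16,1,-1)
        m&=(g<60).astype(np.uint8)
        num,lab,st,ce=cv2.connectedComponentsWithStats(m)
        print(n,k,ray(c,u,v,h).round(3),"depth",P[v,u].round(3),[(ray(c,*ce[i],h).round(3)[:2].tolist(),int(st[i,4])) for i in range(1,num) if st[i,4]>40])
```

```text
top mouth [0.545 0.19  0.09 ] depth [0.559 0.212 0.012] []
top cap [ 0.535 -0.269  0.021] depth [ 0.535 -0.268  0.022] [([0.534, -0.268], 201)]
top big [ 0.455 -0.073  0.067] depth [ 0.455 -0.073  0.07 ] [([0.454, -0.073], 206)]
top small [ 0.477 -0.145  0.066] depth [ 0.477 -0.145  0.067] [([0.478, -0.143], 124)]
top A [0.552 0.282 0.096] depth [0.552 0.281 0.097] [([0.553, 0.283], 340)]
top B [0.456 0.292 0.096] depth [0.456 0.292 0.096] [([0.457, 0.298], 397)]
top C [0.44  0.195 0.096] depth [0.44  0.195 0.097] [([0.44, 0.196], 340)]
scene mouth [0.554 0.191 0.09 ] depth [0.522 0.193 0.041] [([0.532, 0.191], 187), ([0.549, 0.191], 93), ([0.567, 0.191], 51)]
scene cap [ 0.54  -0.268  0.021] depth [ 0.541 -0.267  0.021] [([0.546, -0.266], 275)]
scene big [ 0.464 -0.074  0.067] depth [ 0.464 -0.074  0.067] [([0.474, -0.07], 388)]
scene small [ 0.489 -0.142  0.066] depth [ 0.489 -0.142  0.066] [([0.493, -0.141], 172), ([0.521, -0.131], 54)]
```

arm_command:
  turn:
    - [0,0,0]
    - [0,0,0]
    - [0,0,0]
    - [0,0,0]
    - [0,0,0]
    - [0,0,0]
    - [0,0,0]
    - [0,0,0]
    - [0,0,0]
    - [0,0,0]
    - [0,0,0]
    - [0,0,0]
  xyz:
    - [0.6,-0.63,0]
    - [0.6,-0.63,0]
    - [0.6,-0.63,0]
    - [0.6,-0.63,0]
    - [0.6,-0.63,0]
    - [0.6,-0.63,0]
    - [0.6,-0.63,0]
    - [0.6,-0.63,0]
    - [0.6,-0.63,0]
    - [0.6,-0.63,0]
    - [0.6,-0.63,0]
    - [0.6,-0.63,0]
  claw: [0,0,0,0,0,0,0,0,0,0,0,0]

```text
time_s: 1.3
position: [0.3913, -0.0782, 0.2313]
tool_rot: [[0.97, 0.241, -0.0], [0.241, -0.97, 0.0], [-0.0, -0.0, -1.0]]
ft_force: [1.7, -1.1, -0.1]
grip_width: -0.0
gripper_force: 0.0
```

```bash
cat >> h.py <<'E'
T=dict(mouth=(.548,.19,.12),cap=(.536,-.268,.051),big=(.457,-.073,.09))
def go(k):
    s=env.observe(); R=np.array(s["tool_rot"]); p=s["position"]
    print(s["time_s"],np.round(p,4),R.round(3).tolist(),s["grip_width"],s["ft_force"],k,"units",(R.T@(np.array(T[k])-p)/.05).round(2))
E
python3 -c "from h import *; go('mouth')"
```

```text
1.3 [ 0.3913 -0.0782  0.2313] [[0.97, 0.241, -0.0], [0.241, -0.97, 0.0], [-0.0, -0.0, -1.0]] -4.111148487285855e-05 [ 1.73802611 -1.11024015 -0.06281939] mouth units [ 4.34 -4.45  2.23]
```

arm_command:
  turn:
    - [0,0,0]
    - [0,0,0]
    - [0,0,0]
    - [0,0,0]
    - [0,0,0]
    - [0,0,0]
    - [0,0,0]
    - [0,0,0]
    - [0,0,0]
    - [0,0,0]
  xyz:
    - [0.54,-0.555,0]
    - [0.54,-0.555,0]
    - [0.54,-0.555,0]
    - [0.54,-0.555,0]
    - [0.54,-0.555,0]
    - [0.54,-0.555,0]
    - [0.54,-0.555,0]
    - [0.54,-0.555,0]
    - [0,0,0]
    - [0,0,0]
  claw: [0,0,0,0,0,0,0,0,0,0]

```text
time_s: 2.3
position: [0.5467, 0.1879, 0.2306]
tool_rot: [[0.97, 0.243, -0.001], [0.243, -0.97, -0.0], [-0.001, 0.0, -1.0]]
ft_force: [-0.2, -1.0, -0.4]
grip_width: 0.0002
gripper_force: 0.0
```

Run:
```python
from h import *
go('mouth'); c=cam("wrist"); im,d=imaging.get_image("wrist"); K,R,t=c
for p in ((.548,.19,.09),(.44,.195,.096),(.552,.282,.096)):
    q=K@(R@np.array(p)+t); print(p,(q[:2]/q[2]).round(0))
np.savez("w1.npz",im=im,d=d); cv2.imwrite("pics/w1.png",im)
```

```text
2.3 [0.5467 0.1879 0.2306] [[0.97, 0.243, -0.001], [0.243, -0.97, -0.0], [-0.001, 0.0, -1.0]] 0.00023427189833367834 [-0.18333786 -1.0433141  -0.35496698] mouth units [ 0.04 -0.03  2.21]
(0.548, 0.19, 0.09) [281. 195.]
(0.44, 0.195, 0.096) [251. 297.]
(0.552, 0.282, 0.096) [183. 169.]
```

View pics/w1.png

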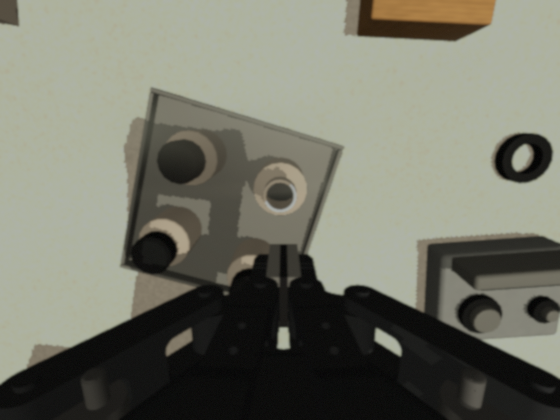

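The mouth is at about (280,195), where the estimate projects (281,195), so I descend and hold.

arm_command:
  turn:
    - [0,0,0]
    - [0,0,0]
    - [0,0,0]
    - [0,0,0]
    - [0,0,0]
    - [0,0,0]
    - [0,0,0]
    - [0,0,0]
    - [0,0,0]
    - [0,0,0]
    - [0,0,0]
    - [0,0,0]
  xyz:
    - [0,0,0.4]
    - [0,0,0.4]
    - [0,0,0.4]
    - [0,0,0.4]
    - [0,0,0.4]
    - [0,0,0.2]
    - [0,0,0]
    - [0,0,0]
    - [0,0,0]
    - [0,0,0]
    - [0,0,0]
    - [0,0,0]
  claw: [0,0,0,0,0,0,0,0,0,0,0,0]

```text
time_s: 3.55
position: [0.5469, 0.1876, 0.1216]
tool_rot: [[0.97, 0.241, 0.0], [0.241, -0.97, 0.0], [0.0, 0.0, -1.0]]
ft_force: [1.4, 0.2, -0.3]
grip_width: -0.0
gripper_force: 0.0
```

arm_command:
  turn:
    - [0,0,0]
    - [0,0,0]
    - [0,0,0]
    - [0,0,0]
    - [0,0,0]
    - [0,0,0]
    - [0,0,0]
    - [0,0,0]
    - [0,0,0]
    - [0,0,0]
    - [0,0,0]
    - [0,0,0]
  xyz:
    - [0,0,0]
    - [0,0,0]
    - [0,0,0]
    - [0,0,0]
    - [0,0,0]
    - [0,0,0]
    - [0,0,0]
    - [0,0,0]
    - [0,0,0]
    - [0,0,0]
    - [0,0,0]
    - [0,0,0]
  claw: [0,0,0,0,0,0,0,0,0,0,0,0]

```text
time_s: 4.75
position: [0.5469, 0.1876, 0.1213]
tool_rot: [[0.97, 0.241, 0.0], [0.241, -0.97, 0.0], [0.0, -0.0, -1.0]]
ft_force: [-0.4, 0.7, 0.2]
grip_width: 0.0002
gripper_force: 0.0
```

arm_command:
  turn:
    - [0,0,0]
    - [0,0,0]
    - [0,0,0]
    - [0,0,0]
    - [0,0,0]
    - [0,0,0]
    - [0,0,0]
    - [0,0,0]
    - [0,0,0]
    - [0,0,0]
    - [0,0,0]
    - [0,0,0]
  xyz:
    - [0,0,0]
    - [0,0,0]
    - [0,0,0]
    - [0,0,0]
    - [0,0,-0.4]
    - [0,0,-0.4]
    - [0,0,-0.4]
    - [0,0,-0.4]
    - [0,0,-0.4]
    - [0,0,-0.2]
    - [0,0,0]
    - [0,0,0]
  claw: [0,0,0,0,0,0,0,0,0,0,0,0]

```text
time_s: 5.95
position: [0.5466, 0.1875, 0.2304]
tool_rot: [[0.97, 0.241, -0.001], [0.241, -0.97, -0.0], [-0.001, -0.0, -1.0]]
ft_force: [-0.3, -0.2, -0.2]
grip_width: -0.0001
gripper_force: 0.0
```

```bash
python3 -c "from h import *; go('cap')"
```

```text
5.95 [0.5466 0.1875 0.2304] [[0.97, 0.241, -0.001], [0.241, -0.97, -0.0], [-0.001, -0.0, -1.0]] -7.061211942866008e-05 [-0.2837294  -0.16606587 -0.16918519] cap units [-2.4   8.79  3.59]
```

arm_command:
  turn:
    - [0,0,0]
    - [0,0,0]
    - [0,0,0]
    - [0,0,0]
    - [0,0,0]
    - [0,0,0]
    - [0,0,0]
    - [0,0,0]
    - [0,0,0]
    - [0,0,0]
    - [0,0,0]
    - [0,0,0]
  xyz:
    - [-0.2,0.8,0]
    - [-0.22,0.8,0]
    - [-0.22,0.8,0]
    - [-0.22,0.8,0]
    - [-0.22,0.8,0]
    - [-0.22,0.8,0]
    - [-0.22,0.8,0]
    - [-0.22,0.8,0]
    - [-0.22,0.8,0]
    - [-0.22,0.8,0]
    - [-0.22,0.79,0]
    - [0,0,0]
  claw: [0,0,0,0,0,0,0,0,0,0,0,0]

```text
time_s: 7.15
position: [0.5356, -0.2721, 0.2292]
tool_rot: [[0.972, 0.237, -0.002], [0.237, -0.972, 0.001], [-0.002, -0.001, -1.0]]
ft_force: [-1.0, -0.3, -0.5]
grip_width: -0.0003
gripper_force: 0.0
```

Run:
```python
from h import *
go('cap'); c=cam("wrist"); im,d=imaging.get_image("wrist"); K,R,t=c
for p in ((.536,-.268,.021),(.457,-.073,.067)):
    q=K@(R@np.array(p)+t); print(p,(q[:2]/q[2]).round(0))
np.savez("w2.npz",im=im,d=d); cv2.imwrite("pics/w2.png",im)
```

```text
7.15 [ 0.5356 -0.2721  0.2292] [[0.972, 0.237, -0.002], [0.237, -0.972, 0.001], [-0.002, -0.001, -1.0]] -0.00028977306387612786 [-0.97813553 -0.25173402 -0.5161594 ] cap units [ 0.03 -0.07  3.56]
(0.536, -0.268, 0.021) [280. 183.]
(0.457, -0.073, 0.067) [ 79. 220.]
```

View pics/w2.png

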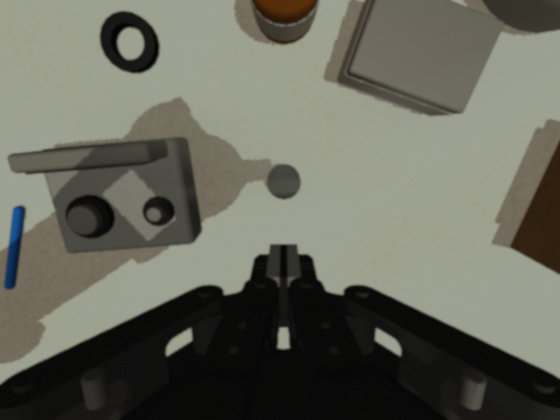

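The cap is at about (284,181), against a predicted (280,183). That offset is around 3 mm, and the present TCP already lies over it.

arm_command:
  turn:
    - [0,0,0]
    - [0,0,0]
    - [0,0,0]
    - [0,0,0]
    - [0,0,0]
    - [0,0,0]
    - [0,0,0]
    - [0,0,0]
    - [0,0,0]
    - [0,0,0]
    - [0,0,0]
    - [0,0,0]
  xyz:
    - [0,0,0.5]
    - [0,0,0.5]
    - [0,0,0.5]
    - [0,0,0.5]
    - [0,0,0.5]
    - [0,0,0.5]
    - [0,0,0.3]
    - [0,0,0.24]
    - [0,0,0]
    - [0,0,0]
    - [0,0,0]
    - [0,0,0]
  claw: [0,0,0,0,0,0,0,0,0,0,0,0]

```text
time_s: 8.4
position: [0.5368, -0.268, 0.0551]
tool_rot: [[0.97, 0.241, 0.001], [0.241, -0.97, -0.001], [0.001, 0.001, -1.0]]
ft_force: [0.6, 0.0, 0.3]
grip_width: -0.0003
gripper_force: 0.0
```

arm_command:
  turn:
    - [0,0,0]
    - [0,0,0]
    - [0,0,0]
    - [0,0,0]
    - [0,0,0]
    - [0,0,0]
    - [0,0,0]
    - [0,0,0]
    - [0,0,0]
    - [0,0,0]
    - [0,0,0]
    - [0,0,0]
  xyz:
    - [0,0,0]
    - [0,0,0]
    - [0,0,0]
    - [0,0,0]
    - [0,0,0]
    - [0,0,0]
    - [0,0,0]
    - [0,0,0]
    - [0,0,0]
    - [0,0,0]
    - [0,0,0]
    - [0,0,0]
  claw: [0,0,0,0,0,0,0,0,0,0,0,0]

```text
time_s: 9.6
position: [0.5365, -0.2679, 0.0543]
tool_rot: [[0.97, 0.241, -0.0], [0.241, -0.97, 0.0], [-0.0, -0.0, -1.0]]
ft_force: [0.2, -1.0, 0.9]
grip_width: 0.0
gripper_force: 0.0
```

arm_command:
  turn:
    - [0,0,0]
    - [0,0,0]
    - [0,0,0]
    - [0,0,0]
    - [0,0,0]
    - [0,0,0]
    - [0,0,0]
    - [0,0,0]
    - [0,0,0]
    - [0,0,0]
    - [0,0,0]
    - [0,0,0]
  xyz:
    - [0,0,0]
    - [0,0,0]
    - [0,0,0]
    - [0,0,0]
    - [0,0,0]
    - [0,0,-0.5]
    - [0,0,-0.5]
    - [0,0,-0.5]
    - [0,0,-0.5]
    - [0,0,-0.5]
    - [0,0,-0.5]
    - [0,0,0]
  claw: [0,0,0,0,0,0,0,0,0,0,0,0]

```text
time_s: 10.8
position: [0.5375, -0.2686, 0.2079]
tool_rot: [[0.97, 0.241, 0.005], [0.241, -0.97, -0.004], [0.004, 0.005, -1.0]]
ft_force: [0.2, 0.3, 0.2]
grip_width: 0.0003
gripper_force: 0.0
```

```bash
python3 -c "from h import *; go('big')"
```

```text
10.8 [ 0.5375 -0.2686  0.2079] [[0.97, 0.241, 0.005], [0.241, -0.97, -0.004], [0.004, 0.005, -1.0]] 0.00030186531796684866 [0.20057098 0.34245933 0.20433557] big units [-0.63 -4.2   2.33]
```

arm_command:
  turn:
    - [0,0,0]
    - [0,0,0]
    - [0,0,0]
    - [0,0,0]
    - [0,0,0]
    - [0,0,0]
    - [0,0,0]
    - [0,0,0]
    - [0,0,0]
    - [0,0,0]
  xyz:
    - [-0.1,-0.7,0]
    - [-0.1,-0.7,0]
    - [-0.1,-0.7,0]
    - [-0.1,-0.7,0]
    - [-0.1,-0.7,0]
    - [-0.1,-0.7,0]
    - [0,0,0]
    - [0,0,0]
    - [0,0,0]
    - [0,0,0]
  claw: [0,0,0,0,0,0,0,0,0,0]

```text
time_s: 11.8
position: [0.457, -0.0721, 0.204]
tool_rot: [[0.971, 0.24, -0.0], [0.24, -0.971, 0.0], [-0.0, -0.0, -1.0]]
ft_force: [0.3, 0.5, -0.6]
grip_width: 0.0003
gripper_force: 0.0
```

Run:
```python
from h import *
go('big'); c=cam("wrist"); im,d=imaging.get_image("wrist"); K,R,t=c
q=K@(R@np.array((.457,-.073,.067))+t); q=(q[:2]/q[2]).round(0); print(q)
P=cloud(c,d); m=((abs(P[...,2]-.067)<.004)&(d>0)&(np.hypot(P[...,0]-.457,P[...,1]+.073)<.03)); print(m.sum(),P[m].mean(0) if m.any() else 0, P[m].min(0),P[m].max(0))
cv2.imwrite("pics/w3.png",im)
```

```text
11.8 [ 0.457  -0.0721  0.204 ] [[0.971, 0.24, -0.0], [0.24, -0.971, 0.0], [-0.0, -0.0, -1.0]] 0.0002500437970251455 [ 0.28883474  0.47980581 -0.60631505] big units [-0.    0.02  2.28]
[284. 199.]
859 [ 0.45767526 -0.07570253  0.0672991 ] [ 0.4418314  -0.0913567   0.06309014] [ 0.47239863 -0.06044044  0.06959134]
```

View pics/w3.png

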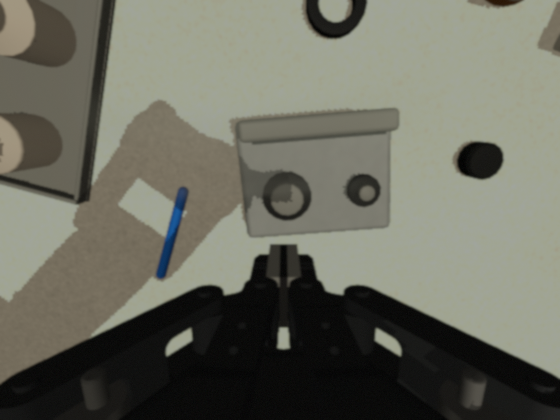

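The large button is at (287,195), with depth putting its centre at (0.458,-0.076). I shift about 3.5 mm and go down to just above it.

arm_command:
  turn:
    - [0,0,0]
    - [0,0,0]
    - [0,0,0]
    - [0,0,0]
    - [0,0,0]
    - [0,0,0]
    - [0,0,0]
    - [0,0,0]
    - [0,0,0]
    - [0,0,0]
  xyz:
    - [0,0.07,0.4]
    - [0,0,0.4]
    - [0,0,0.4]
    - [0,0,0.4]
    - [0,0,0.4]
    - [0,0,0.3]
    - [0,0,0.2]
    - [0,0,0]
    - [0,0,0]
    - [0,0,0]
  claw: [0,0,0,0,0,0,0,0,0,0]

```text
time_s: 12.85
position: [0.458, -0.075, 0.08]
tool_rot: [[0.97, 0.241, 0.001], [0.241, -0.97, -0.001], [0.001, 0.001, -1.0]]
ft_force: [-1.0, -0.4, 1.3]
grip_width: 0.0002
gripper_force: 0.0
```

arm_command:
  turn:
    - [0,0,0]
    - [0,0,0]
    - [0,0,0]
    - [0,0,0]
    - [0,0,0]
    - [0,0,0]
    - [0,0,0]
    - [0,0,0]
  xyz:
    - [0,0,0.06]
    - [0,0,0.06]
    - [0,0,0.06]
    - [0,0,0.06]
    - [0,0,0.04]
    - [0,0,0]
    - [0,0,0]
    - [0,0,0]
  claw: [0,0,0,0,0,0,0,0]

```text
time_s: 13.65
position: [0.4576, -0.0747, 0.0654]
tool_rot: [[0.97, 0.241, 0.0], [0.241, -0.97, -0.0], [0.0, 0.0, -1.0]]
ft_force: [-0.1, 0.1, 2.0]
grip_width: -0.0
gripper_force: 1.1
```

Contact. I press on in small steps.

arm_command:
  turn:
    - [0,0,0]
    - [0,0,0]
    - [0,0,0]
    - [0,0,0]
    - [0,0,0]
    - [0,0,0]
    - [0,0,0]
  xyz:
    - [0,0,0.03]
    - [0,0,0.03]
    - [0,0,0.02]
    - [0,0,0.02]
    - [0,0,0]
    - [0,0,0]
    - [0,0,0]
  claw: [0,0,0,0,0,0,0]

```text
time_s: 14.35
position: [0.4576, -0.0748, 0.0609]
tool_rot: [[0.97, 0.241, 0.001], [0.241, -0.97, -0.0], [0.0, 0.0, -1.0]]
ft_force: [-3.5, 1.0, 12.5]
grip_width: -0.0001
gripper_force: 6.1
```

12.5 N is well over the 5 N spring, at z = 60.9 mm, so the button is on its stop. I release it.

arm_command:
  turn:
    - [0,0,0]
    - [0,0,0]
    - [0,0,0]
    - [0,0,0]
    - [0,0,0]
    - [0,0,0]
    - [0,0,0]
    - [0,0,0]
    - [0,0,0]
    - [0,0,0]
  xyz:
    - [0,0,-0.1]
    - [0,0,-0.3]
    - [0,0,-0.4]
    - [0,0,-0.4]
    - [0,0,-0.4]
    - [0,0,-0.4]
    - [0,0,-0.4]
    - [0,0,0]
    - [0,0,0]
    - [0,0,0]
  claw: [0,0,0,0,0,0,0,0,0,0]

```text
time_s: 15.35
position: [0.4571, -0.0746, 0.1792]
tool_rot: [[0.97, 0.241, -0.002], [0.241, -0.97, 0.001], [-0.002, -0.001, -1.0]]
ft_force: [-0.2, -0.2, -0.2]
grip_width: -0.0001
gripper_force: 0.0
```

Run:
```python
from h import *
go('big'); c=cam("wrist"); im,d=imaging.get_image("wrist"); P=cloud(c,d)
m=((d>0)&(P[...,2]>.055)&(np.hypot(P[...,0]-.4577,P[...,1]+.0757)<.012)); print(np.median(P[m],0))
env.close_job()
```

```text
15.35 [ 0.4571 -0.0746  0.1792] [[0.97, 0.241, -0.002], [0.241, -0.97, 0.001], [-0.002, -0.001, -1.0]] -0.00010464536054752174 [-0.20551713 -0.17001732 -0.23860618] big units [ 0.01 -0.03  1.78]
[ 0.46762379 -0.07360607  0.23599278]
the job is handed in; nothing more can be done
```

I pointed at the open bottle and then the stray cap for just over 2 s each, pressed the large button to its stop (12.5 N) and let it go, then handed the job in at about 15 s. The result wasn't shown, and my last check that the button had come back up gave no usable reading.

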